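# Switch the board tester to the orange channel and start it

### The job

Switch the board tester to its orange channel: press the black selector knob down only as deep as it needs to turn freely, turn it the shorter way round to the orange mark, and feel for its notch there, a little to either side of the mark, until the knob springs fully up and is locked in it. Only then press the green start button gently all the way down and let it go, leaving the other things on the bench where they are.

Things in the scene. Friction and masses are not known exactly. Their poses are not given: they have to be found in the camera images.
- tester: Grey bench tester, fixed: a box 240 (x) by 260 (y) by 70 mm high, origin at the centre of its underside, front towards its own -x. On top: the selector, axis 45 mm to the +y side of the centre (x = 0), on a flat black dial with 6 flat colour marks every 60 degrees at 51 mm from the axis, the orange one at the front (-x); and the start button, 85 mm to the -y side and 10 mm to the front.
- selector (a joint): Angle of the selector (rad): 0 where the white pointer points at the middle of the orange mark, growing clockwise seen from above. It turns endlessly: 2 pi is the orange mark again. It starts anywhere from 0.9 to 5.4. Inside are 6 notches 60 degrees apart, one for each mark; sprung up in a notch the knob is locked against turning until pressed again.
- sel_press (a joint): How deep the knob is pressed (m): 0 sprung up in a notch, about 0.005 resting between notches. From 0.0065 on it turns freely over the notches. Spring about 5 N at 0, 8 N at 0.006 (600 N/m). Beyond 0.0135 (13 N) it is pressed too hard. Between notches it also turns lightly unpressed, and springs up by itself into the next notch it comes to.
- sel_grip (a point): On the selector's axis at the height to grip it: middle of the black grip bar, 58 mm long, 18 mm wide, 40 mm high, its top 12 mm above this point and its foot 28 mm below on a 60 mm wide disc; 55 mm above the tester's top when sprung up. It goes down with the knob.
- sel_pointer (a point): Top edge of the end of the grip bar that carries the white pointer line, 29 mm from the axis and 12 mm above sel_grip. The bar runs along the pointer.
- orange_mark (a point): Centre of the orange mark, 18 mm wide, with an orange tab running on outwards, on the tester's top; the other marks are 10 mm. The knob has slipped on its spindle: all notches together lie up to 0.35 rad to either side of their marks, by an amount that cannot be seen; a notch takes the knob only within about 0.05 rad.
- start (a joint): Travel of the green start button (m): 0 up, 0.006 fully down. A spring pushes it back; fully down takes about 5 N.
- start_base: Black housing of the start button, on the tester's top; origin at the centre of its underside.
- start_top (a point): Centre of the top face of the green button, 30 mm across, when looking down on it.
- heatsink: Loose finned aluminium block, 40 by 40 by 21 mm, lying on the tester's top behind the button. Leave alone.
- screwdriver: Loose screwdriver with an orange handle lying beside the tester. Leave alone.
- drive: Loose hard disk drive, 100 by 147 by 24 mm. Leave alone.
- psu: Loose open steel chassis with a green circuit board, 130 by 220 mm, up to 46 mm high. Leave alone.
- screw_tray: Loose blue tray, 120 by 160 by 45 mm. Leave alone.
- spray: Loose spray can, 60 mm across, 170 mm high. Leave alone.

How it is judged:
On the way, in this order (a step that is already met when the one before it is completed fails the run):
1. the selector is sprung fully up, locked in the notch of the orange mark ((value of joint selector between -0.42 and 0.42 rad or value of joint selector between 5.86319 and 6.70319 rad) and value of joint sel_press below 0.002 m), for 0.2 s.
2. the start button is pressed fully down (value of joint start above 0.005 m), for 0.05 s.
At the end, for the whole second after the job is handed in: The selector is sprung up (pressed less than 2 mm) in the notch of the orange mark (its angle within 0.42 rad of the mark, which only that notch allows), and the start button, having been pressed more than 5 mm after that, is up again (less than 1 mm) (all of step 1 and value of joint start below 0.001 m); the robot touches nothing.
It fails at once if the selector is turned the longer way, through the position opposite the orange mark (a start within about 0.4 rad of that position may go either way) (value of joint selector between 2.89159 and 3.39159 rad and distance of sel_pointer from where it was at the start of the episode above 0.02 m).
It fails at once if the selector is pressed too hard, deeper than 13.5 mm (value of joint sel_press above 0.0135 m).
It fails at once if the start button is pressed before the selector is locked at the orange mark (value of joint start above 0.003 m and not ((value of joint selector between -0.42 and 0.42 rad or value of joint selector between 5.86319 and 6.70319 rad) and value of joint sel_press below 0.002 m)).
It fails at once if the start button is pushed with more than 25 N (contact force between the fingers and start_base above 25 N).
It fails at once if a bystander is moved by more than 25 mm (distance of any of heatsink, screwdriver, drive, psu, screw_tray, spray from where it was at the start of the episode above 0.025 m).
It also fails if it takes over 72 s, if anything falls off the work surface, if the arm or the gripper's body presses on something with over 40 N, if the wrist force passes 120 N, or if a joint passes its speed limit or range.

### The arm

A 6-joint arm with a two-finger parallel gripper is mounted at the origin on the work surface. World frame = base frame: x ahead of the robot, y to its left, z up, the work surface at z = 0. Lengths are in m, angles in rad, forces in N, time in s.
With the tool pointing down it reaches from about 0.25 to 0.8 m from the base axis. Payload 3.9 kg.
Tool frame: the origin (TCP) lies at the very end of the fingers, on their centre line; the grasp point (between the pads) lies 19 mm behind it (env.grip_depth is the z of the grasp point in the tool frame, in m); z points along the fingers, x is the direction in which the jaws open and shut, and the axes are right-handed (so a half turn about z gives the same grasp; the last joint's range is limited). The gripper opens to 85 mm and grips with 20 to 120 N. Pads are 22 mm wide; open, the fingers measure 114 mm over their backs; the gripper's body (76 mm by 85 mm) begins 54 mm behind the grasp point. The pads swing forward as they close: fully open they stand 13 mm farther back than shut.
Start: joints at [1.344, 0.26, -0.138, 1.173, 0, 1.571], TCP at [0.118, 0.512, 0.231] pointing down, gripper open.
Joint ranges: [-2.78, 2.78], [-0.83, 1.72], [-1.28, 1.37], [-1.9, 2.12], [-1.57, 1.48], [-3.14, 3.14]. Speed limits (rad/s): [2.57, 2.57, 3.14, 3.14, 3.14, 3.14].

### API

Orientations are given as a unit quaternion [w, x, y, z].
In Python, from bench import env, camera, calibration, ticket gives the robot as it stands.
- The arm moves only by the tool drive_tool, never from a script. Its argument "motion" is a list of rows, each a list of 3 entries, a list of its own where there are three numbers: the shift along the tool's x, y, z in cm, then the turn, a rotation vector about the tool's x, y, z in rad, then the closure, from -1 (fully open) to 1 (shut). A call has exactly 8 rows; each row shifts and turns the commanded pose from where the row before left it, along the tool's axes as they then stand; what a row does not reach is not made up. A row lasts 1/12 s, in which the tool goes at most 41.7 mm and 7.16 degrees, less where a joint would pass 70% of its speed; a pose out of reach is approached as far as the arm can. A call with a gripper value outside its range is refused whole. The fingers move at their own pace and stop on an object; "newtons" is the grip in N (left out, the last holds). Time passes only in rows, so rows that do not move let the fingers close, or fill a call up. It gives the time, the measured TCP pose, the force and the opening at its end, in the units of the state.
- env.get_state(): the state, without advancing time (a new reading comes with each control period).
- camera(name): name is "side" or "top" or "wrist"; returns the picture (400x640x3 uint8, red, green, blue); there is no depth.
- calibration(name): a dict with "mtx" (3x3 intrinsics, pixels), "T" (4x4, takes a point from camera to world coordinates); the wrist camera has in their place "mount" (4x4, takes a point from camera to tool coordinates, whose origin is the TCP and whose axes are the tool frame's). Camera axes: x right, y down, z forward; pixel columns grow to the right and rows downward; lengths in m; the calibration is good to about 2 mm. The wrist camera is an equidistant fisheye: a pixel r from the principal point sees the ray r / f radians off the axis. A picture is of the moment at which its call begins: read the wrist's pose just before it. calibration takes no time and is no camera call.
- ticket.job_done(): hands the job in, once; it reports no verdict.
The state is a dict: "time": time; "joints": joint angles; "dq": joint speeds; "tau": joint torques, N m; "tcp_pos": TCP position; "tool_rot": TCP orientation; "ft_force": force on the tool from outside, world axes, zero at the start; "moment": the same for the moment, N m; "width": finger opening in m.
Only numpy, scipy, OpenCV 4.12 (cv2) and the standard library are available. Lean on these libraries where they do the work, as an engineer would, in place of code of your own. Each camera call takes 0.05 s, during which the arm holds its last target.

## Working session

There is one attempt and no reset: what is moved stays moved. The work goes in short steps, Python scripts to look and compute and a tool call to move; the robot and the scene stay as the last step left them, time stands still between calls to the robot, and variables do not carry over. Pictures are saved under pics/ and viewed, and the job is handed in when it is done.

Besides the shell and the picture viewer there is one more tool, called after "Request:" as a command line: name --argument value ..., lists and objects as JSON in quotes. drive_tool: Moves the arm, as the interface text tells. Its arguments: {"type":"object","properties":{"motion":{"type":"array","items":{"type":"array"}},"newtons":{"type":"number"}},"required":["motion"]}

```bash
mkdir -p pics; ls; python3 - <<'E'
from bench import env,camera,calibration,ticket
import cv2,numpy as np
np.set_printoptions(precision=4,suppress=True)
s=env.get_state()
for k,v in s.items(): print(k,v)
print(env.grip_depth)
for n in ['top','side','wrist']:
    print(n,calibration(n))
    im=camera(n); cv2.imwrite(f'pics/{n}0.png',cv2.cvtColor(im,cv2.COLOR_RGB2BGR))
E
```

```text
pics
time 0.0
joints [ 1.344   0.2607 -0.1394  1.1727 -0.      1.5708]
dq [ 0.0011  0.0005  0.0011 -0.0007  0.0002  0.0001]
tau [ -0.0001 -40.5684  25.3924   0.0188  -0.0001  -0.    ]
tcp_pos [0.1179 0.5109 0.2304]
tool_rot [ 0.0006  0.7826  0.6226 -0.0008]
ft_force [0.0884 0.5111 0.2772]
moment [-0.0189  0.0307 -0.0319]
width 0.08548718411642582
-0.0187
top {'mtx': array([[406.9133,   0.    , 322.3741],
       [  0.    , 406.9133, 195.13  ],
       [  0.    ,   0.    ,   1.    ]]), 'T': array([[-0.0147, -0.9929,  0.1183,  0.4029],
       [-0.9999,  0.0152,  0.0033, -0.0253],
       [-0.0051, -0.1182, -0.993 ,  1.3604],
       [ 0.    ,  0.    ,  0.    ,  1.    ]])}
side {'mtx': array([[428.5207,   0.    , 319.3875],
       [  0.    , 428.5207, 204.2759],
       [  0.    ,   0.    ,   1.    ]]), 'T': array([[ 0.6714, -0.5268,  0.5213, -0.1003],
       [-0.7409, -0.4586,  0.4907, -0.6402],
       [-0.0195, -0.7157, -0.6981,  1.0142],
       [ 0.    ,  0.    ,  0.    ,  1.    ]])}
wrist {'mtx': array([[309.7069,   0.    , 321.1979],
       [  0.    , 309.7069, 199.5193],
       [  0.    ,   0.    ,   1.    ]]), 'mount': array([[ 1.    ,  0.0005,  0.0006,  0.0002],
       [-0.0007,  0.9482,  0.3176, -0.0812],
       [-0.0004, -0.3176,  0.9482, -0.1419],
       [ 0.    ,  0.    ,  0.    ,  1.    ]])}
```

View pics/top0.png

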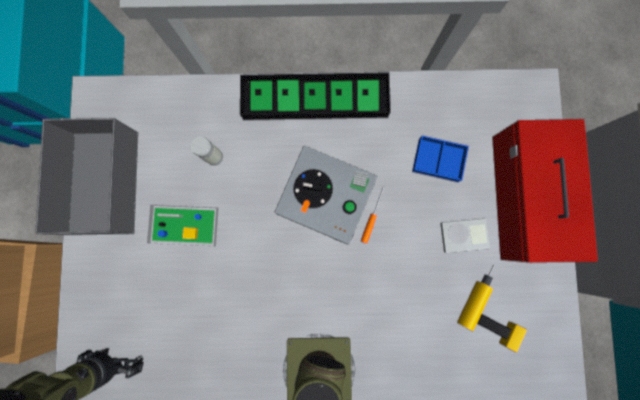

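View pics/side0.png

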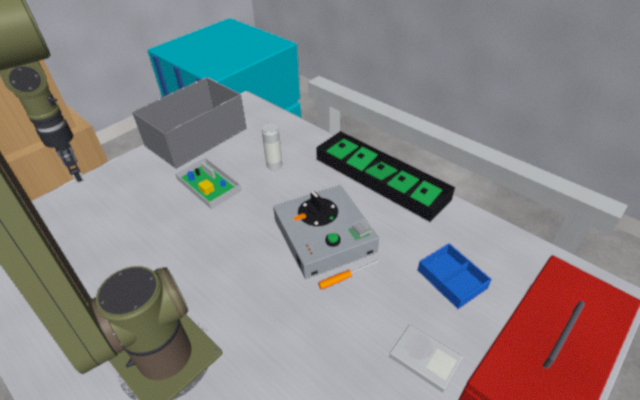

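```bash
python3 - <<'E'
import cv2
im=cv2.imread('pics/top0.png')
print(im.shape)
cv2.imwrite('pics/top0z.png',cv2.resize(im[100:250,230:430],None,fx=4,fy=4,interpolation=cv2.INTER_CUBIC))
E
```

```text
(400, 640, 3)
```

View pics/top0z.png

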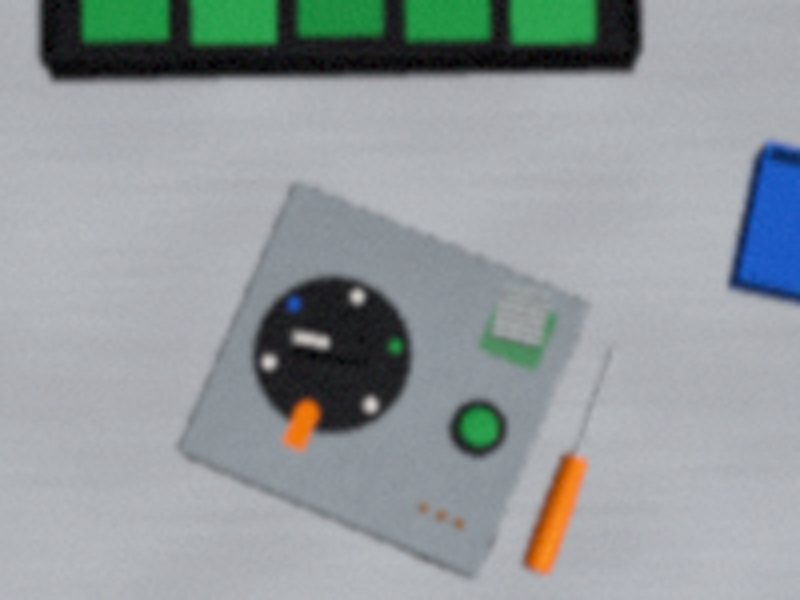

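```bash
cat > h.py <<'E'
import cv2,numpy as np
from scipy.spatial.transform import Rotation as R
from bench import env,camera,calibration,ticket
np.set_printoptions(precision=4,suppress=True)
def ray(name,px,state=None):
    c=calibration(name);K=c['mtx']
    a=(px[0]-K[0,2])/K[0,0];b=(px[1]-K[1,2])/K[1,1]
    if name=='wrist':
        th=np.hypot(a,b);d=np.array([0,0,1.]) if th<1e-9 else np.array([np.sin(th)*a/th,np.sin(th)*b/th,np.cos(th)])
        T=tool(state)@c['mount']
    else:
        d=np.array([a,b,1.]);T=c['T']
    return T[:3,3],T[:3,:3]@d
def tool(s):
    T=np.eye(4);q=s['tool_rot'];T[:3,:3]=R.from_quat([q[1],q[2],q[3],q[0]]).as_matrix();T[:3,3]=s['tcp_pos'];return T
def onz(name,px,z,state=None):
    o,d=ray(name,px,state);return o+d*(z-o[2])/d[2]
def shot(name,f):
    s=env.get_state();im=cv2.cvtColor(camera(name),cv2.COLOR_RGB2BGR);cv2.imwrite('pics/'+f,im);return s,im
E
python3 - <<'E'
from h import *
im=cv2.imread('pics/top0.png');hsv=cv2.cvtColor(im,cv2.COLOR_BGR2HSV)
def comps(m,off=(0,0)):
    n,l,st,c=cv2.connectedComponentsWithStats(m.astype(np.uint8))
    for i in range(1,n):
        if st[i,4]>5: print(st[i],c[i],onz('top',c[i],0.07))
H,S,V=cv2.split(hsv)
roi=np.zeros_like(H,bool);roi[140:250,265:390]=1
print('orange');comps((H>5)&(H<20)&(S>150)&roi)
print('green');comps((H>50)&(H<85)&(S>100)&roi)
print('black');comps((V<60)&roi)
for p in [(304,147),(377,165),(349,243),(275,213)]: print(p,onz('top',p,0.07))
E
```

```text
orange
[301 199  10  13  75] [305.4133 204.8667] [0.5262 0.0335 0.07  ]
[362 214  14  29 177] [368.452  228.3785] [ 0.4485 -0.1651  0.07  ]
green
[326 184   5   5  18] [328.2778 186.1111] [ 0.5854 -0.0403  0.07  ]
[351 185  14   6  40] [357.75 187.35] [ 0.5799 -0.1345  0.07  ]
[344 201  11  11  97] [349.1753 206.2474] [ 0.5197 -0.1057  0.07  ]
black
[294 170  38  37 895] [313.1743 188.0246] [0.58   0.0081 0.07  ]
[343 204   7   9  16] [344.9375 209.    ] [ 0.5111 -0.0921  0.07  ]
(304, 147) [0.7145 0.0362 0.07  ]
(377, 165) [ 0.6516 -0.1983  0.07  ]
(349, 243) [ 0.4035 -0.1026  0.07  ]
(275, 213) [0.5017 0.1304 0.07  ]
```

The tester sits yawed about -20°. Its pointer is roughly 75–80° clockwise of orange, so the shorter way is counterclockwise. I'll fly the wrist camera over the knob next.

```bash
cat >> h.py <<'E'
def plan(goal,yawx,n,s=None):
    """rows to bring TCP to goal, tool x at world angle yawx (pointing down)"""
    s=s or env.get_state();T=tool(s);d=np.array(goal)-T[:3,3]
    xa=np.arctan2(T[1,0],T[0,0]);dyaw=(yawx-xa+np.pi)%(2*np.pi)-np.pi
    a=xa;rows=[]
    for i in range(n):
        x=np.array([np.cos(a),np.sin(a),0]);y=np.array([np.sin(a),-np.cos(a),0]);w=d/n*100
        rows.append([round(w@x,2),round(w@y,2),round(-w[2],2),round(-dyaw/n,3)])
        a+=dyaw/n
    print('xa',xa,'dyaw',dyaw,'|step|cm',np.linalg.norm(d)/n*100)
    for r in rows: print(r)
E
python3 - <<'E'
from h import *
plan([.575,.01,.25],np.radians(-9),18)
E
```

```text
xa 1.3439812057859561 dyaw -1.5010608384654458 |step|cm 3.7693059345971314
[np.float64(-2.14), np.float64(3.1), np.float64(-0.11), np.float64(0.083)]
[np.float64(-1.88), np.float64(3.27), np.float64(-0.11), np.float64(0.083)]
[np.float64(-1.6), np.float64(3.41), np.float64(-0.11), np.float64(0.083)]
[np.float64(-1.31), np.float64(3.53), np.float64(-0.11), np.float64(0.083)]
[np.float64(-1.01), np.float64(3.63), np.float64(-0.11), np.float64(0.083)]
[np.float64(-0.7), np.float64(3.7), np.float64(-0.11), np.float64(0.083)]
[np.float64(-0.39), np.float64(3.75), np.float64(-0.11), np.float64(0.083)]
[np.float64(-0.08), np.float64(3.77), np.float64(-0.11), np.float64(0.083)]
[np.float64(0.24), np.float64(3.76), np.float64(-0.11), np.float64(0.083)]
[np.float64(0.55), np.float64(3.73), np.float64(-0.11), np.float64(0.083)]
[np.float64(0.86), np.float64(3.67), np.float64(-0.11), np.float64(0.083)]
[np.float64(1.16), np.float64(3.58), np.float64(-0.11), np.float64(0.083)]
[np.float64(1.45), np.float64(3.48), np.float64(-0.11), np.float64(0.083)]
[np.float64(1.74), np.float64(3.34), np.float64(-0.11), np.float64(0.083)]
[np.float64(2.01), np.float64(3.19), np.float64(-0.11), np.float64(0.083)]
[np.float64(2.27), np.float64(3.01), np.float64(-0.11), np.float64(0.083)]
[np.float64(2.51), np.float64(2.81), np.float64(-0.11), np.float64(0.083)]
[np.float64(2.74), np.float64(2.59), np.float64(-0.11), np.float64(0.083)]
```

Request:
drive_tool --motion '[[[-2.1,3.1,-0.1],[0,0,0.083],-1],[[-1.9,3.3,-0.1],[0,0,0.083],-1],[[-1.6,3.4,-0.1],[0,0,0.083],-1],[[-1.3,3.5,-0.1],[0,0,0.083],-1],[[-1.0,3.6,-0.1],[0,0,0.083],-1],[[-0.7,3.7,-0.1],[0,0,0.083],-1],[[-0.4,3.75,-0.1],[0,0,0.083],-1],[[-0.1,3.77,-0.1],[0,0,0.083],-1]]'

```text
time: 0.82
tcp_pos: [0.3217, 0.2878, 0.2392]
tool_rot: [0.0, 0.943, 0.332, -0.0]
ft_force: [-0.0, 0.0, 0.5]
width: 0.0853
```

Request:
drive_tool --motion '[[[0.2,3.76,-0.1],[0,0,0.083],-1],[[0.55,3.7,-0.1],[0,0,0.083],-1],[[0.85,3.65,-0.1],[0,0,0.083],-1],[[1.15,3.6,-0.1],[0,0,0.083],-1],[[1.45,3.5,-0.1],[0,0,0.083],-1],[[1.75,3.3,-0.1],[0,0,0.083],-1],[[2.0,3.2,-0.1],[0,0,0.083],-1],[[2.3,3.0,-0.1],[0,0,0.083],-1]]'

```text
time: 1.48
tcp_pos: [0.5255, 0.066, 0.2471]
tool_rot: [-0.0, 1.0, 0.006, -0.0]
ft_force: [2.1, 0.3, 0.8]
width: 0.0852
```

Request:
drive_tool --motion '[[[2.5,2.8,-0.1],[0,0,0.083],-1],[[2.7,2.6,-0.1],[0,0,0.083],-1],[[0,0,0],[0,0,0],-1],[[0,0,0],[0,0,0],-1],[[0,0,0],[0,0,0],-1],[[0,0,0],[0,0,0],-1],[[0,0,0],[0,0,0],-1],[[0,0,0],[0,0,0],-1]]'

```text
time: 2.15
tcp_pos: [0.5747, 0.0135, 0.2496]
tool_rot: [-0.0, 0.997, -0.074, -0.0]
ft_force: [0.2, -0.7, -0.4]
width: 0.0854
```

```bash
python3 - <<'E'
from h import *
s,im=shot('wrist','w1.png'); import pickle; pickle.dump(s,open('s1.pkl','wb'))
print(s['time'],s['tcp_pos'],s['tool_rot'],s['joints'],s['ft_force'])
E
```

```text
2.15 [0.5747 0.0135 0.2496] [-0.0001  0.9973 -0.074  -0.    ] [0.0235 0.3402 0.025  1.2556 0.0001 1.7424] [ 0.249  -0.708  -0.4379]
```

View pics/w1.png

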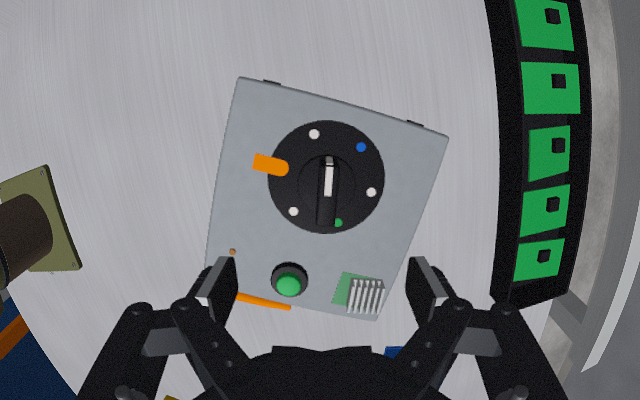

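The wrist picture shows the dial centred near (326,177), with the orange mark near (285,167). The white pointer runs from about (328,195) to (329,160), and the green button is at (288,285). I'll measure these in world coordinates.

```bash
python3 - <<'E'
from h import *
import pickle
s=pickle.load(open('s1.pkl','rb'))
im=cv2.imread('pics/w1.png');hsv=cv2.cvtColor(im,cv2.COLOR_BGR2HSV);H,S,V=[a.astype(int) for a in cv2.split(hsv)]
roi=np.zeros_like(H,bool);cv2_r=np.zeros(H.shape,np.uint8);cv2.circle(cv2_r,(326,177),56,1,-1);roi=cv2_r>0
def comps(m,mn=10):
    n,l,st,c=cv2.connectedComponentsWithStats(m.astype(np.uint8));out=[]
    for i in range(1,n):
        if st[i,4]>=mn: out.append((st[i],c[i],l==i))
    return out
w=comps((V>140)&(S<70)&roi); 
for a in w: print('w',a[0],a[1],onz('wrist',a[1],.07,s))
b=comps((H>100)&(H<130)&(S>120)&roi); g=comps((H>50)&(H<85)&(S>120)&roi)
for a in b+g: print('bg',a[0],a[1],onz('wrist',a[1],.07,s))
r2=np.zeros_like(roi);r2[140:190,240:300]=1
o=comps((H>5)&(H<20)&(S>150)&r2)
for a in o: print('o',a[0],a[1],onz('wrist',a[1],.07,s))
r3=np.zeros_like(roi);r3[255:310,265:315]=1
for a in comps((H>50)&(H<85)&(S>120)&r3): print('btn',a[0],a[1],onz('wrist',a[1],.085,s))
# pointer: pca
p=max([a for a in w],key=lambda a:a[0][4]); ys,xs=np.nonzero(p[2])
for z in (.137,.132):
    P=np.array([onz('wrist',(x,y),z,s)[:2] for x,y in zip(xs,ys)])
    m=P.mean(0);u,sv,vt=np.linalg.svd(P-m);q=(P-m)@vt[0]
    print(z,'ptr mean',m,'dir',vt[0],np.degrees(np.arctan2(vt[0][1],vt[0][0])),'ends',m+vt[0]*q.min(),m+vt[0]*q.max())
# dial contour
dm=comps((V<70)&(cv2.dilate(cv2_r,np.ones((9,9)))>0),200)
cv2.imwrite('pics/w1z.png',cv2.resize(im[110:320,220:400],None,fx=2.8,fy=2.8,interpolation=cv2.INTER_CUBIC))
E
```

```text
w [309 129  10  10  77] [313.5974 133.6623] [0.5743 0.0605 0.07  ]
w [327 163   6   2  12] [329.5 163.5] [0.5862 0.0266 0.07  ]
w [324 167   9  29 217] [328.2304 181.1613] [0.5821 0.0076 0.07  ]
w [367 188   9   9  65] [370.8308 191.8769] [ 0.6266 -0.0111  0.07  ]
w [289 207   9   9  68] [293.0588 210.9706] [ 0.5387 -0.0205  0.07  ]
bg [356 142  11  10  94] [360.734  146.5745] [0.6213 0.04   0.07  ]
bg [334 218   9   9  65] [337.9692 222.1077] [ 0.5863 -0.0411  0.07  ]
o [252 154  37  22 572] [270.4038 164.9353] [0.5236 0.0347 0.07  ]
btn [276 272  25  24 485] [288.2454 283.7835] [ 0.5182 -0.1052  0.085 ]
0.137 ptr mean [0.5831 0.0256] dir [-0.2083 -0.9781] -102.02464656528315 ends [0.5857 0.0379] [0.5805 0.0134]
0.132 ptr mean [0.583  0.0243] dir [-0.2083 -0.9781] -102.02464656528313 ends [0.5857 0.0368] [0.5804 0.0118]
```

View pics/w1z.png

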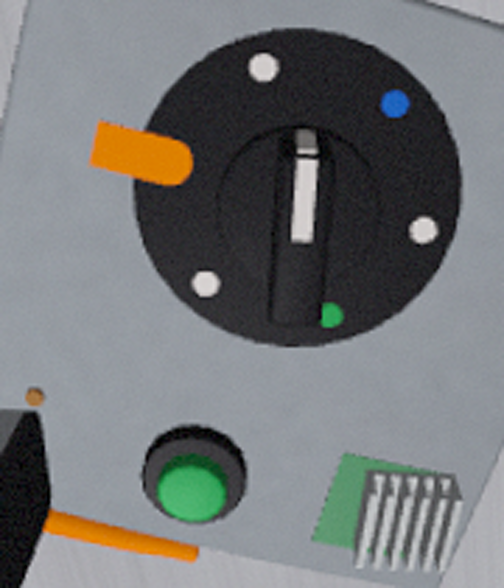

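Axis at (0.580, 0.0097). The pointer is at 78° and orange at 156.3°, so the selector is at about 1.37 rad. I'll line the jaws up across the bar and go down.

Request:
drive_tool --motion '[[[0.58,0.3,0],[0,0,0.062],-1],[[0,0,2],[0,0,0],-1],[[0,0,2],[0,0,0],-1],[[0,0,2],[0,0,0],-1],[[0,0,2],[0,0,0],-1],[[0,0,2],[0,0,0],-1],[[0,0,2],[0,0,0],-1],[[0,0,2],[0,0,0],-1]]'

```text
time: 2.87
tcp_pos: [0.5805, 0.0093, 0.1088]
tool_rot: [-0.0, 0.994, -0.105, 0.0]
ft_force: [-0.1, -0.3, 0.4]
width: 0.0856
```

Request:
drive_tool --motion '[[[0,0,0],[0,0,0],-0.2],[[0,0,0],[0,0,0],0],[[0,0,0],[0,0,0],0.1],[[0,0,0],[0,0,0],0.2],[[0,0,0],[0,0,0],0.2],[[0,0,0],[0,0,0],0.2],[[0,0,0],[0,0,0],0.2],[[0,0,0],[0,0,0],0.2]]' --newtons 40

```text
time: 3.53
tcp_pos: [0.581, 0.0086, 0.1098]
tool_rot: [-0.0, 0.994, -0.106, 0.0]
ft_force: [-0.1, -1.0, 0.6]
width: 0.034
```

```bash
python3 - <<'E'
from h import *
s,im=shot('wrist','w2.png')
print(s['time'],s['tcp_pos'],s['tool_rot'],s['width'],s['ft_force'],s['moment'])
E
```

```text
3.5333 [0.581  0.0086 0.1098] [-0.      0.9944 -0.1058  0.0004] 0.03395736417355991 [-0.1425 -0.9695  0.6246] [ 0.0176  0.004  -0.013 ]
```

View pics/w2.png

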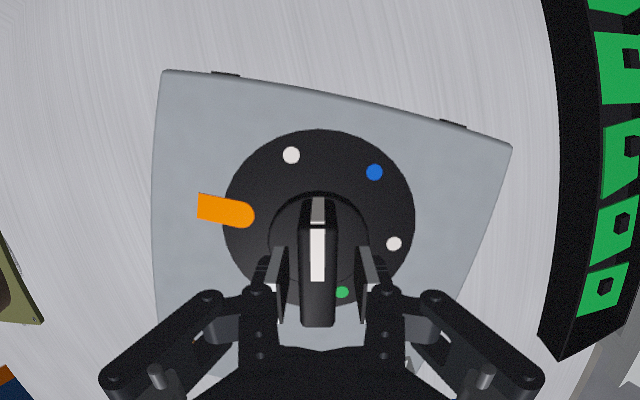

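The bar is centred between the pads: bar x is about 318 and the pad middle about 320. I'll make a small shift and then grip.

Request:
drive_tool --motion '[[[-0.1,-0.1,0.2],[0,0,0],0.3],[[0,0,0],[0,0,0],0.45],[[0,0,0],[0,0,0],0.55],[[0,0,0],[0,0,0],0.7],[[0,0,0],[0,0,0],0.8],[[0,0,0],[0,0,0],0.8],[[0,0,0],[0,0,0],0.8],[[0,0,0],[0,0,0],0.8]]' --newtons 40

```text
time: 4.25
tcp_pos: [0.5795, 0.0099, 0.1072]
tool_rot: [0.0, 0.994, -0.106, -0.0]
ft_force: [-2.0, 0.3, 0.4]
width: 0.0174
```

```bash
python3 - <<'E'
from h import *
s=env.get_state()
print(s['time'],s['tcp_pos'],s['tool_rot'],s['width'],s['ft_force'],s['moment'])
E
```

```text
4.25 [0.5795 0.0099 0.1072] [ 0.      0.9944 -0.1057 -0.0005] 0.017444258575442313 [-1.953   0.346   0.3625] [0.1033 0.4519 0.1663]
```

Gripped. Now I'll press in small steps and watch the force.

Request:
drive_tool --motion '[[[0,0,0.1],[0,0,0],0.8],[[0,0,0.1],[0,0,0],0.8],[[0,0,0],[0,0,0],0.8],[[0,0,0],[0,0,0],0.8],[[0,0,0],[0,0,0],0.8],[[0,0,0],[0,0,0],0.8],[[0,0,0],[0,0,0],0.8],[[0,0,0],[0,0,0],0.8]]' --newtons 60

```text
time: 4.92
tcp_pos: [0.5795, 0.0097, 0.1063]
tool_rot: [-0.0, 0.994, -0.106, -0.0]
ft_force: [-4.4, -0.2, 8.8]
width: 0.0167
```

```bash
python3 - <<'E'
from h import *
s=env.get_state()
print(s['time'],s['tcp_pos'],s['tool_rot'],s['width'],s['ft_force'],s['moment'])
E
```

```text
4.9167 [0.5795 0.0097 0.1063] [-0.      0.9944 -0.106  -0.0001] 0.016728732599603384 [-4.3683 -0.1727  8.7729] [ 0.1452  0.9833 -0.0015]
```

A force of about 8.4 N at under 1 mm travel means the knob was resting between notches, around 5 mm deep. I'll press about 2 mm more.

Request:
drive_tool --motion '[[[0,0,0.1],[0,0,0],0.8],[[0,0,0.1],[0,0,0],0.8],[[0,0,0],[0,0,0],0.8],[[0,0,0],[0,0,0],0.8],[[0,0,0],[0,0,0],0.8],[[0,0,0],[0,0,0],0.8],[[0,0,0],[0,0,0],0.8],[[0,0,0],[0,0,0],0.8]]' --newtons 60

```text
time: 5.58
tcp_pos: [0.5796, 0.0097, 0.1045]
tool_rot: [-0.0, 0.994, -0.106, 0.0]
ft_force: [-5.5, -1.1, 8.3]
width: 0.017
```

```bash
python3 - <<'E'
from h import *
s=env.get_state()
print(s['time'],s['tcp_pos'],s['tool_rot'],s['width'],s['ft_force'],s['moment'])
E
```

```text
5.5833 [0.5796 0.0097 0.1045] [-0.      0.9944 -0.106   0.    ] 0.01701259776568459 [-5.5458 -1.1231  8.2675] [0.1443 1.0719 0.02  ]
```

Request:
drive_tool --motion '[[[0,0,0.1],[0,0,0],0.8],[[0,0,0],[0,0,0],0.8],[[0,0,0],[0,0,0],0.8],[[0,0,0],[0,0,0],0.8],[[0,0,0],[0,0,0],0.8],[[0,0,0],[0,0,0],0.8],[[0,0,0],[0,0,0],0.8],[[0,0,0],[0,0,0],0.8]]' --newtons 60

```text
time: 6.25
tcp_pos: [0.5795, 0.0097, 0.1036]
tool_rot: [-0.0, 0.994, -0.106, 0.0]
ft_force: [-3.5, -0.7, 9.5]
width: 0.017
```

```bash
python3 - <<'E'
from h import *
for i,n in enumerate(['wrist','side','top']):
    s,im=shot(n,f'{n}3.png')
    print(s['time'],s['tcp_pos'],s['width'],s['ft_force'],s['moment'])
    if n=='side': cv2.imwrite('pics/side3z.png',cv2.resize(im[140:290,240:440],None,fx=4,fy=4,interpolation=cv2.INTER_CUBIC))
E
```

```text
6.25 [0.5795 0.0097 0.1036] 0.016995834492742518 [-3.4632 -0.6654  9.4986] [ 0.069   1.1391 -0.0395]
6.3 [0.5796 0.0097 0.1036] 0.016749370552037207 [-4.545  -0.6139 10.0107] [0.1204 1.1171 0.0059]
6.35 [0.5795 0.0097 0.1036] 0.01683925111563362 [-5.2187 -0.8104  9.0882] [0.1585 1.0929 0.0465]
```

View pics/wrist3.png

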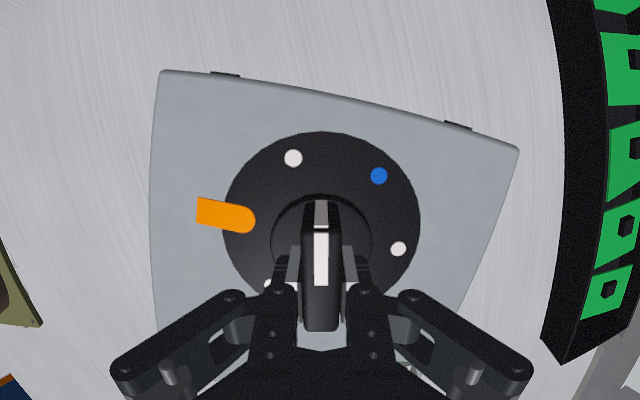

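View pics/side3z.png

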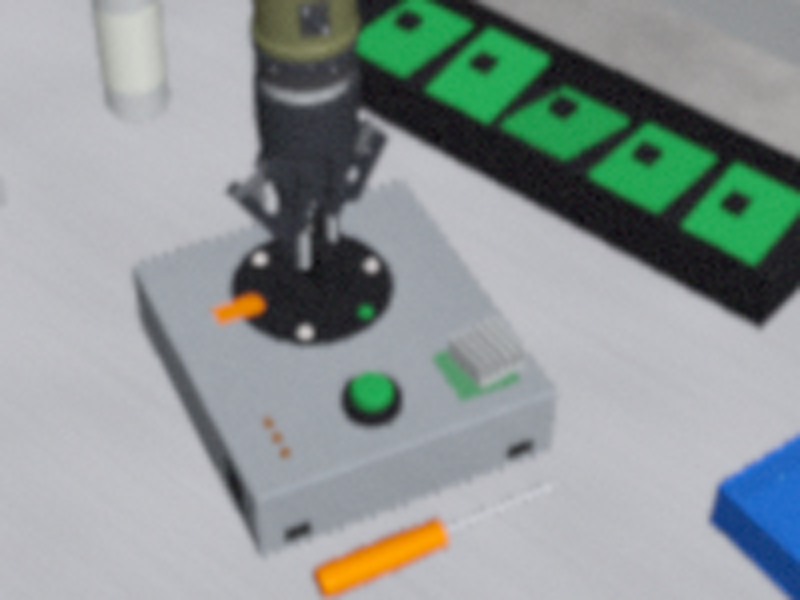

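Force is about 9 N, which puts the knob roughly 7–8.5 mm deep. Now I'll turn counterclockwise, i.e. negative about the tool z.

Request:
drive_tool --motion '[[[0,0,0],[0,0,-0.05],0.8],[[0,0,0],[0,0,-0.05],0.8],[[0,0,0],[0,0,-0.05],0.8],[[0,0,0],[0,0,-0.05],0.8],[[0,0,0],[0,0,0],0.8],[[0,0,0],[0,0,0],0.8],[[0,0,0],[0,0,0],0.8],[[0,0,0],[0,0,0],0.8]]' --newtons 60

```text
time: 7.07
tcp_pos: [0.5795, 0.0097, 0.1036]
tool_rot: [-0.0, 1.0, -0.006, 0.0]
ft_force: [-5.0, 0.5, 10.6]
width: 0.0171
```

```bash
python3 - <<'E'
from h import *
for i,n in enumerate(['wrist']):
    s,im=shot(n,f'{n}4.png')
    T=tool(s);print(s['time'],s['tcp_pos'],np.degrees(np.arctan2(T[1,0],T[0,0])),s['width'],s['ft_force'],s['moment'])
E
```

```text
7.0667 [0.5795 0.0097 0.1036] -0.7128646289452071 0.017050865222447517 [-4.9958  0.5179 10.6063] [ 0.2525  1.114  -0.0191]
```

View pics/wrist4.png

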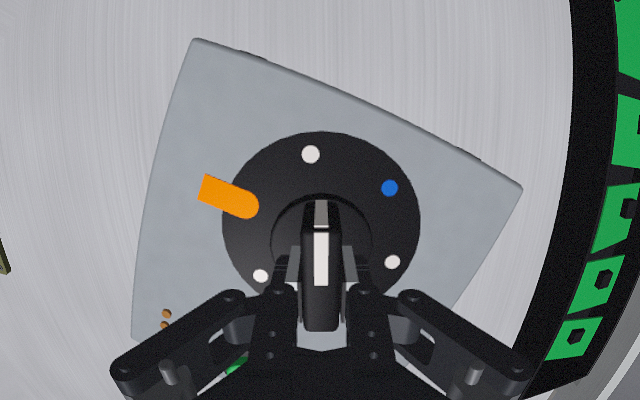

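The knob turns freely with the jaws and the moment is about 0. I'll carry on to about 0.5 rad.

Request:
drive_tool --motion '[[[0,0,0],[0,0,-0.08],0.8],[[0,0,0],[0,0,-0.08],0.8],[[0,0,0],[0,0,-0.08],0.8],[[0,0,0],[0,0,-0.08],0.8],[[0,0,0],[0,0,-0.08],0.8],[[0,0,0],[0,0,-0.08],0.8],[[0,0,0],[0,0,-0.08],0.8],[[0,0,0],[0,0,-0.08],0.8]]' --newtons 60

```text
time: 7.78
tcp_pos: [0.5795, 0.0097, 0.1036]
tool_rot: [-0.0, 0.951, 0.31, -0.0]
ft_force: [-3.8, -0.3, 8.7]
width: 0.0169
```

```bash
python3 - <<'E'
from h import *
for i,n in enumerate(['wrist']):
    s,im=shot(n,f'{n}5.png')
    T=tool(s);print(s['time'],s['tcp_pos'],np.degrees(np.arctan2(T[1,0],T[0,0])),s['width'],s['ft_force'],s['moment'],s['joints'])
E
```

```text
7.7833 [0.5795 0.0097 0.1036] 36.17413022904373 0.01693865946236107 [-3.829  -0.3002  8.742 ] [ 0.0901  1.2205 -0.1095] [ 0.0167  0.4321 -0.227   0.9117  0.0001  0.9561]
```

View pics/wrist5.png

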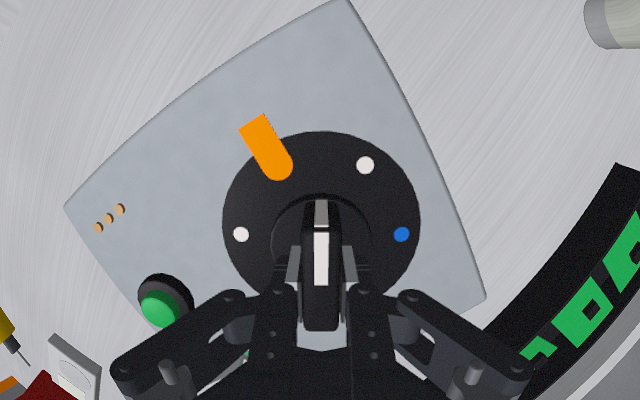

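The selector is at about 0.52 rad, clear of both the white and the orange notch window. I'll slacken the jaws so the knob can spring, then sweep slowly.

Request:
drive_tool --motion '[[[0,0,0],[0,0,0],0.5],[[0,0,0],[0,0,0],0.5],[[0,0,0],[0,0,0],0.5],[[0,0,0],[0,0,0],0.5],[[0,0,-0.1],[0,0,0],0.5],[[0,0,-0.1],[0,0,0],0.5],[[0,0,0],[0,0,0],0.5],[[0,0,0],[0,0,0],0.5]]' --newtons 20

```text
time: 8.5
tcp_pos: [0.5801, 0.0098, 0.1044]
tool_rot: [0.0, 0.951, 0.309, 0.0]
ft_force: [-0.2, -0.6, 0.4]
width: 0.0214
```

```bash
cat >> h.py <<'E'
def look(f):
    s,im=shot('wrist',f)
    T=tool(s);xa=np.degrees(np.arctan2(T[1,0],T[0,0]))
    print(s['time'],s['tcp_pos'],'xa',xa,'sel_jaw',np.radians(156.3-90-xa),s['width'],s['ft_force'],s['moment'])
    # pointer line on the bar
    hsv=cv2.cvtColor(im,cv2.COLOR_BGR2HSV);m=np.zeros(im.shape[:2],np.uint8);m[228:290,295:350]=1
    m=((hsv[...,2]>140)&(hsv[...,1]<70)&(m>0)).astype(np.uint8)
    n,l,st,c=cv2.connectedComponentsWithStats(m);
    if n>1:
        i=1+np.argmax(st[1:,4]);ys,xs=np.nonzero(l==i)
        for z in (.137,.132):
            P=np.array([onz('wrist',(x,y),z,s)[:2] for x,y in zip(xs,ys)])
            mm=P.mean(0);u,sv,vt=np.linalg.svd(P-mm,full_matrices=False);v=vt[0]
            if v@T[:2,1]>0: v=-v
            an=np.arctan2(v[1],v[0]);print('z',z,'ptr angle',np.degrees(an),'selector',np.radians(156.3)-an,'mean r',np.linalg.norm(mm-[.58,.0097]),st[i])
    return s,im
E
python3 - <<'E'
from h import *
look('w6.png')
E
```

```text
8.5 [0.5801 0.0098 0.1044] xa 35.978920586350995 sel_jaw 0.529202668526847 0.0213725872789956 [-0.1681 -0.5926  0.4397] [ 0.0207 -0.0369 -0.0212]
z 0.137 ptr angle 126.39322940114236 selector 0.5219716155887024 mean r 0.01867300097012193 [312 235  15  53 782]
z 0.132 ptr angle 126.39322940114236 selector 0.5219716155887024 mean r 0.015799572066507554 [312 235  15  53 782]
```

View pics/w6.png

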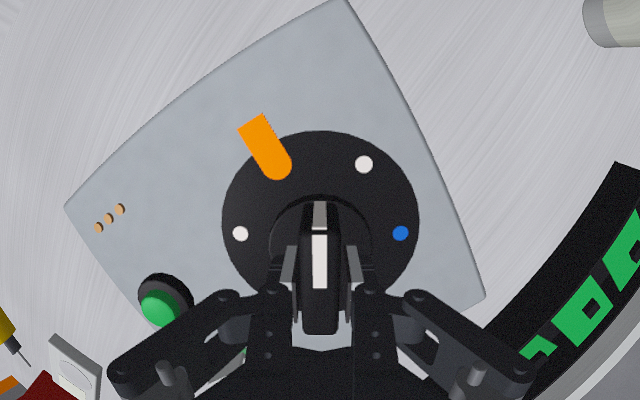

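Released: the knob rests loose at about 0.52 rad. I'll sweep with the jaws loose.

Request:
drive_tool --motion '[[[0,0,0],[0,0,-0.03],0.53],[[0,0,0],[0,0,-0.03],0.53],[[0,0,0],[0,0,-0.03],0.53],[[0,0,0],[0,0,-0.03],0.53],[[0,0,0],[0,0,-0.03],0.53],[[0,0,0],[0,0,-0.03],0.53],[[0,0,0],[0,0,-0.03],0.53],[[0,0,0],[0,0,0],0.53]]' --newtons 20

```text
time: 9.22
tcp_pos: [0.5793, 0.0098, 0.1041]
tool_rot: [-0.0, 0.913, 0.407, -0.001]
ft_force: [-0.9, -1.3, 0.8]
width: 0.0201
```

```bash
python3 - <<'E'
from h import *
look('w7.png')
E
```

```text
9.2167 [0.5793 0.0098 0.1041] xa 48.03000423005048 sel_jaw 0.3188715805110558 0.020059120484281597 [-0.9372 -1.2616  0.8045] [ 0.0336  0.1869 -0.0279]
z 0.137 ptr angle 132.57212538827244 selector 0.41412953647501727 mean r 0.01866251755568976 [315 235  20  55 793]
z 0.132 ptr angle 132.5721253882724 selector 0.4141295364750177 mean r 0.01578282983996833 [315 235  20  55 793]
```

The knob follows with about 0.1 rad of lag and is now at 0.41.

Request:
drive_tool --motion '[[[0,0,0],[0,0,-0.02],0.53],[[0,0,0],[0,0,-0.02],0.53],[[0,0,0],[0,0,-0.02],0.53],[[0,0,0],[0,0,-0.02],0.53],[[0,0,0],[0,0,-0.02],0.53],[[0,0,0],[0,0,-0.02],0.53],[[0,0,0],[0,0,-0.02],0.53],[[0,0,0],[0,0,0],0.53]]'

```text
time: 9.93
tcp_pos: [0.5795, 0.0098, 0.1041]
tool_rot: [-0.0, 0.882, 0.47, -0.0]
ft_force: [-3.7, -1.4, -0.9]
width: 0.0206
```

```bash
python3 - <<'E'
from h import *
look('w8.png')
E
```

```text
9.9333 [0.5795 0.0098 0.1041] xa 56.10984790768458 sel_jaw 0.1778517052898934 0.02061792323981657 [-3.669  -1.3917 -0.8869] [-0.0661  0.6451 -0.0401]
z 0.137 ptr angle 140.5276798726912 selector 0.2752789169001102 mean r 0.01870773703229253 [314 235  21  55 796]
z 0.132 ptr angle 140.52767987269118 selector 0.27527891690011064 mean r 0.01583430211177397 [314 235  21  55 796]
```

Request:
drive_tool --motion '[[[0,0,0],[0,0,-0.02],0.53],[[0,0,0],[0,0,-0.02],0.53],[[0,0,0],[0,0,-0.02],0.53],[[0,0,0],[0,0,-0.02],0.53],[[0,0,0],[0,0,-0.02],0.53],[[0,0,0],[0,0,-0.02],0.53],[[0,0,0],[0,0,-0.02],0.53],[[0,0,0],[0,0,0],0.53]]'

```text
time: 10.65
tcp_pos: [0.5799, 0.0097, 0.1042]
tool_rot: [0.0, 0.847, 0.531, -0.0]
ft_force: [-3.9, -1.5, -1.3]
width: 0.0202
```

```bash
python3 - <<'E'
from h import *
look('w9.png')
E
```

```text
10.65 [0.5799 0.0097 0.1042] xa 64.13073136782486 sel_jaw 0.03786087999169011 0.02020231427044098 [-3.9157 -1.4759 -1.2925] [-0.274   0.686  -0.0214]
z 0.137 ptr angle 148.60404984599703 selector 0.1343196692567168 mean r 0.018679487926753557 [314 234  21  55 800]
z 0.132 ptr angle 148.60404984599703 selector 0.1343196692567168 mean r 0.01582101307321248 [314 234  21  55 800]
```

Request:
drive_tool --motion '[[[0,0,0],[0,0,-0.02],0.53],[[0,0,0],[0,0,-0.02],0.53],[[0,0,0],[0,0,-0.02],0.53],[[0,0,0],[0,0,-0.02],0.53],[[0,0,0],[0,0,-0.02],0.53],[[0,0,0],[0,0,-0.02],0.53],[[0,0,0],[0,0,-0.02],0.53],[[0,0,0],[0,0,0],0.53]]'

```text
time: 11.37
tcp_pos: [0.5802, 0.0097, 0.1044]
tool_rot: [0.0, 0.808, 0.589, 0.0]
ft_force: [-2.9, -2.4, -0.3]
width: 0.0202
```

```bash
python3 - <<'E'
from h import *
look('w10.png')
E
```

```text
11.3667 [0.5802 0.0097 0.1044] xa 72.14841669425276 sel_jaw -0.10207412734331298 0.020180656263841815 [-2.8856 -2.3925 -0.3369] [-0.3569  0.6529 -0.0768]
z 0.137 ptr angle 156.51740137233426 selector -0.0037943697455866676 mean r 0.018552910538867155 [314 234  21  54 803]
z 0.132 ptr angle 156.51740137233426 selector -0.0037943697455866676 mean r 0.015703573021152824 [314 234  21  54 803]
```

Request:
drive_tool --motion '[[[0,0,0],[0,0,-0.02],0.53],[[0,0,0],[0,0,-0.02],0.53],[[0,0,0],[0,0,-0.02],0.53],[[0,0,0],[0,0,-0.02],0.53],[[0,0,0],[0,0,-0.02],0.53],[[0,0,0],[0,0,-0.02],0.53],[[0,0,0],[0,0,-0.02],0.53],[[0,0,0],[0,0,0],0.53]]'

```text
time: 12.08
tcp_pos: [0.5811, 0.0097, 0.1048]
tool_rot: [0.001, 0.765, 0.644, 0.001]
ft_force: [0.2, -2.8, 1.1]
width: 0.0201
```

```bash
python3 - <<'E'
from h import *
look('w11.png')
E
```

```text
12.0833 [0.5811 0.0097 0.1048] xa 80.16839382025415 sel_jaw -0.24204913412666942 0.020089681857659077 [ 0.178  -2.8109  1.0962] [-0.6247  0.1631  0.0031]
z 0.137 ptr angle 164.9504717812632 selector -0.15097921443390083 mean r 0.016322355522670542 [314 236  21  54 828]
z 0.132 ptr angle 164.9504717812632 selector -0.15097921443390083 mean r 0.013413556518814826 [314 236  21  54 828]
```

View pics/w11.png

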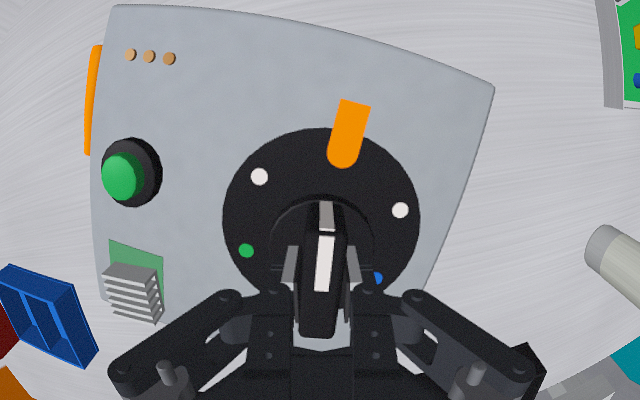

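The pointer's apparent height has jumped: the mean radius now fits z = 0.137. So the knob sprung up at about -0.15 rad. I'll check the lock with a little more turn.

Request:
drive_tool --motion '[[[0,0,0],[0,0,-0.02],0.53],[[0,0,0],[0,0,-0.02],0.53],[[0,0,0],[0,0,-0.02],0.53],[[0,0,0],[0,0,0],0.53],[[0,0,0],[0,0,0],0.53],[[0,0,0],[0,0,0],0.53],[[0,0,0],[0,0,0],0.53],[[0,0,0],[0,0,0],0.53]]'

```text
time: 12.8
tcp_pos: [0.5807, 0.0095, 0.1048]
tool_rot: [0.001, 0.746, 0.666, 0.0]
ft_force: [0.1, -5.3, 4.3]
width: 0.02
```

```bash
python3 - <<'E'
from h import *
look('w12.png')
E
```

```text
12.8 [0.5807 0.0095 0.1048] xa 83.50259325918721 sel_jaw -0.30024189225419884 0.01997428763590671 [ 0.0642 -5.3161  4.2776] [-0.9587 -0.0151 -0.5721]
z 0.137 ptr angle 165.9879930526955 selector -0.1690873766798724 mean r 0.01660487173354036 [315 236  24  54 820]
z 0.132 ptr angle 165.9879930526955 selector -0.1690873766798724 mean r 0.013722480539697534 [315 236  24  54 820]
```

Locked: the moment rises to -0.57 N m and the knob stays at about -0.16 rad. I'll centre the jaws, open and lift.

Request:
drive_tool --motion '[[[0,0,0],[0,0,0.07],0.5],[[0,0,0],[0,0,0.07],0.4],[[0,0,0],[0,0,0],0.2],[[0,0,0],[0,0,0],0],[[0,0,0],[0,0,0],-0.2],[[0,0,0],[0,0,0],-0.2],[[0,0,-1],[0,0,0],-0.2],[[0,0,-2],[0,0,0],-0.2]]'

```text
time: 13.52
tcp_pos: [0.5778, 0.01, 0.1327]
tool_rot: [-0.002, 0.79, 0.613, -0.002]
ft_force: [-0.6, -0.1, 0.1]
width: 0.0514
```

Request:
drive_tool --motion '[[[0,0,-3],[0,0,0],-0.2],[[0,0,-3],[0,0,0],-0.2],[[0,0,-3],[0,0,0],0.4],[[0,0,0],[0,0,0],1],[[0,0,0],[0,0,0],1],[[0,0,0],[0,0,0],1],[[0,0,0],[0,0,0],1],[[0,0,0],[0,0,0],1]]'

```text
time: 14.18
tcp_pos: [0.579, 0.0099, 0.2229]
tool_rot: [-0.001, 0.791, 0.612, -0.001]
ft_force: [0.1, -0.4, 0.5]
width: -0.0001
```

```bash
python3 - <<'E'
from h import *
import pickle
s,im=shot('wrist','w13.png'); pickle.dump(s,open('s13.pkl','wb'))
print(s['time'],s['tcp_pos'],s['tool_rot'],s['width'],s['ft_force'])
# button height from two views: wrist w1 and top0
s1=pickle.load(open('s1.pkl','rb'))
o1,d1=ray('wrist',(288.25,283.78),s1);o2,d2=ray('top',(349.18,206.25));o3,d3=ray('side',(240+372/4,140+392/4))
def tri(L):
    A=np.zeros((3,3));b=np.zeros(3)
    for o,d in L:
        d=d/np.linalg.norm(d);M=np.eye(3)-np.outer(d,d);A+=M;b+=M@o
    return np.linalg.solve(A,b)
print(tri([(o1,d1),(o2,d2)]),tri([(o1,d1),(o3,d3)]),tri([(o1,d1),(o2,d2),(o3,d3)]))
E
```

```text
14.1833 [0.579  0.0099 0.2229] [-0.0009  0.7906  0.6124 -0.0011] -9.086007823713794e-05 [ 0.0976 -0.3625  0.5335]
[ 0.5182 -0.1048  0.0871] [ 0.5177 -0.1081  0.0826] [ 0.5181 -0.1068  0.0825]
```

View pics/w13.png

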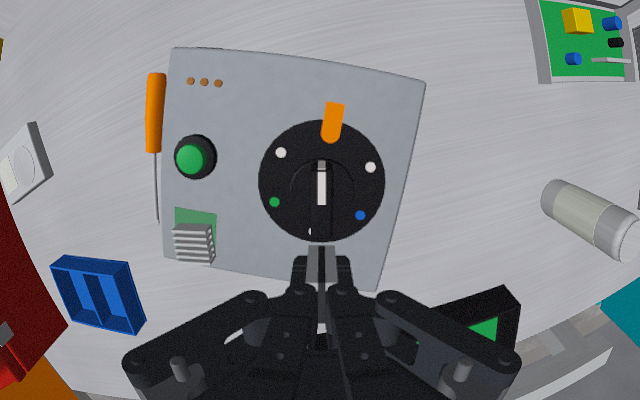

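```bash
python3 - <<'E'
from h import *
import pickle
s=pickle.load(open('s13.pkl','rb'));im=cv2.imread('pics/w13.png');hsv=cv2.cvtColor(im,cv2.COLOR_BGR2HSV)
m=np.zeros(im.shape[:2],np.uint8);m[160:212,308:336]=1
m=((hsv[...,2]>140)&(hsv[...,1]<70)&(m>0)).astype(np.uint8)
n,l,st,c=cv2.connectedComponentsWithStats(m);i=1+np.argmax(st[1:,4]);ys,xs=np.nonzero(l==i);print(st[i])
for z in (.137,.132):
    P=np.array([onz('wrist',(x,y),z,s)[:2] for x,y in zip(xs,ys)]);mm=P.mean(0);v=np.linalg.svd(P-mm,full_matrices=False)[2][0]
    v=v if v[0]<0 else -v
    an=np.arctan2(v[1],v[0]);print(z,np.radians(156.3)-an%(2*np.pi),mm,np.linalg.norm(mm-[.58,.0097]))
g=((hsv[...,0]>50)&(hsv[...,0]<85)&(hsv[...,1]>120)).astype(np.uint8);g[:120]=0;g[190:]=0;g[:,:165]=0;g[:,225:]=0
n,l,st,c=cv2.connectedComponentsWithStats(g);i=1+np.argmax(st[1:,4]);print(st[i],c[i],[onz('wrist',c[i],z,s) for z in (.083,.087,.09)])
T=tool(s);plan([.5184,-.1053,.125],np.arctan2(T[1,0],T[0,0]),6,s)
E
```

```text
[318 172   8  33 264]
0.137 -0.16200884694829165 [0.5652 0.014 ] 0.0154432073843847
0.132 -0.16200884694829165 [0.5666 0.0136] 0.01398782468769852
[176 143  31  32 743] [190.9892 158.4253] [array([ 0.5185, -0.1061,  0.083 ]), array([ 0.5182, -0.1042,  0.087 ]), array([ 0.518 , -0.1027,  0.09  ])]
xa 1.318168487124766 dyaw 0.0 |step|cm 2.7138275248896058
[np.float64(-2.11), np.float64(-0.5), np.float64(1.63), np.float64(-0.0)]
[np.float64(-2.11), np.float64(-0.5), np.float64(1.63), np.float64(-0.0)]
[np.float64(-2.11), np.float64(-0.5), np.float64(1.63), np.float64(-0.0)]
[np.float64(-2.11), np.float64(-0.5), np.float64(1.63), np.float64(-0.0)]
[np.float64(-2.11), np.float64(-0.5), np.float64(1.63), np.float64(-0.0)]
[np.float64(-2.11), np.float64(-0.5), np.float64(1.63), np.float64(-0.0)]
```

Request:
drive_tool --motion '[[[-2.1,-0.5,1.6],[0,0,0],1],[[-2.1,-0.5,1.6],[0,0,0],1],[[-2.1,-0.5,1.6],[0,0,0],1],[[-2.1,-0.5,1.6],[0,0,0],1],[[-2.1,-0.5,1.6],[0,0,0],1],[[-2.1,-0.5,1.6],[0,0,0],1],[[0,0,0],[0,0,0],1],[[0,0,0],[0,0,0],1]]'

```text
time: 14.9
tcp_pos: [0.5175, -0.105, 0.1267]
tool_rot: [-0.002, 0.791, 0.612, -0.001]
ft_force: [-0.1, -1.2, 0.8]
width: 0.0002
```

```bash
python3 - <<'E'
from h import *
s,im=shot('side','side14.png');s,w=shot('wrist','w14.png')
print(s['time'],s['tcp_pos'],s['tool_rot'],s['width'],s['ft_force'])
a=cv2.imread('pics/side0.png')[180:235,275:360];b=im[180:235,275:360]
cv2.imwrite('pics/cmp.png',np.hstack([cv2.resize(x,None,fx=4.6,fy=8,interpolation=cv2.INTER_CUBIC) for x in (a,b)]))
E
```

```text
14.95 [ 0.519  -0.1047  0.1277] [-0.0007  0.7909  0.612  -0.0003] 0.00010545040708779703 [ 0.457   0.5259 -0.1915]
```

View pics/cmp.png

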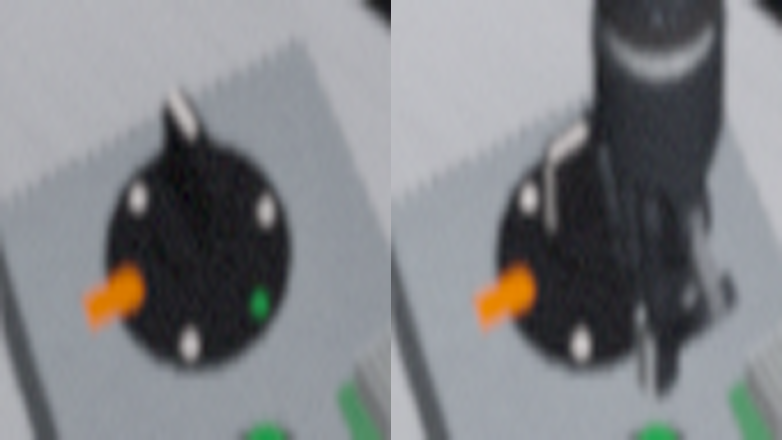

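View pics/w14.png

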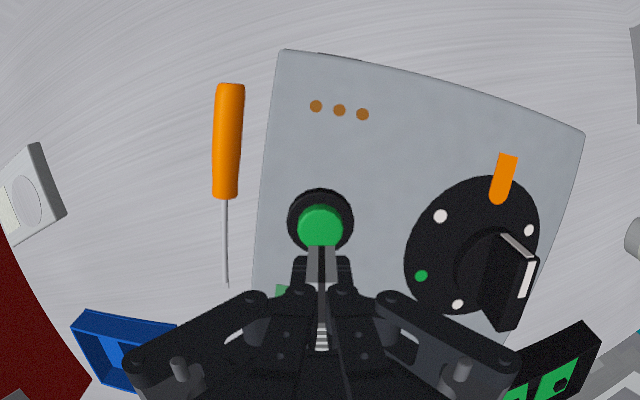

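The wrist picture shows the shut fingers over the green button at (320,228). The knob's pointer corner is at (500,235). I'll check the knob's height by projecting the corner into both views.

```bash
python3 - <<'E'
from h import *
c=calibration('side')
for z in (.137,.132):
    p=np.linalg.inv(c['T'])@np.array([.5519,.0169,z,1]);q=c['mtx']@p[:3];print('side',z,q[:2]/q[2])
    p=np.linalg.inv(c['T'])@np.array([.580+.029*np.cos(np.radians(78)),.0097+.029*np.sin(np.radians(78)),z,1]);q=c['mtx']@p[:3];print('side start',z,q[:2]/q[2])
b=cv2.imread('pics/side14.png')[185:225,295:345];a=cv2.imread('pics/side0.png')[185:225,295:345]
cv2.imwrite('pics/cmp2.png',np.hstack([cv2.resize(x,None,fx=8,fy=8,interpolation=cv2.INTER_NEAREST) for x in (a,b)]))
E
```

```text
side 0.137 [308.6715 198.5328]
side start 0.137 [311.2816 189.5524]
side 0.132 [308.7334 199.7481]
side start 0.132 [311.3352 190.7654]
```

View pics/cmp2.png

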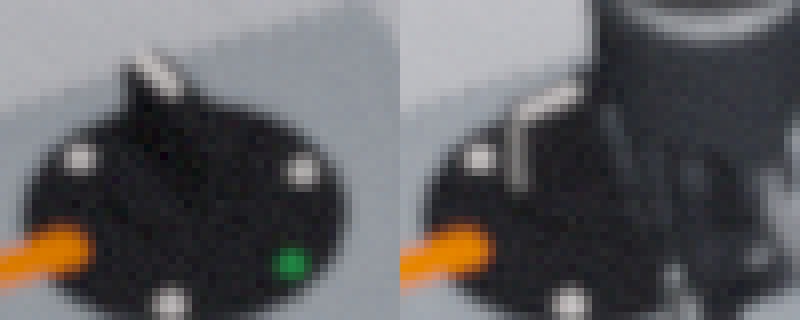

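The side view agrees: at the start the pointer end sat lower than predicted, and now it sits at or above the sprung-up prediction. The knob is up and locked. Next is the button, slowly.

Request:
drive_tool --motion '[[[0,0,1],[0,0,0],1],[[0,0,1],[0,0,0],1],[[0,0,1],[0,0,0],1],[[0,0,0.4],[0,0,0],1],[[0,0,0.2],[0,0,0],1],[[0,0,0.2],[0,0,0],1],[[0,0,0],[0,0,0],1],[[0,0,0],[0,0,0],1]]'

```text
time: 15.67
tcp_pos: [0.5193, -0.1045, 0.0905]
tool_rot: [-0.0, 0.791, 0.612, -0.0]
ft_force: [-2.2, 1.4, 3.0]
width: -0.0001
```

```bash
python3 - <<'E'
from h import *
s,w=shot('wrist','w15.png')
print(s['time'],s['tcp_pos'],s['ft_force'],s['moment'])
E
```

```text
15.6667 [ 0.5193 -0.1045  0.0905] [-2.1771  1.4084  2.9851] [0.1833 0.2857 0.0038]
```

View pics/w15.png

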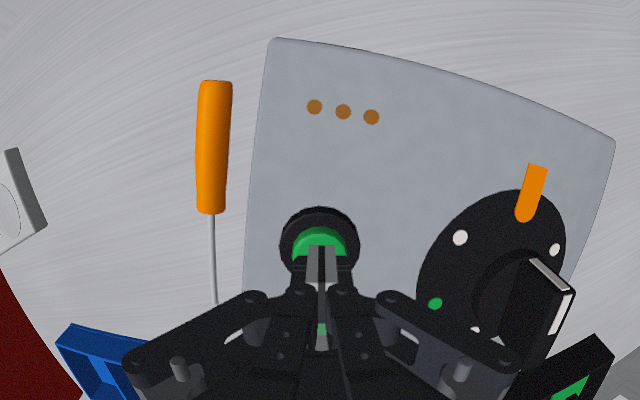

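Contact at z of about 0.0905 with around 2.6 N. I'll press on in small steps.

Request:
drive_tool --motion '[[[0,0,0.1],[0,0,0],1],[[0,0,0.1],[0,0,0],1],[[0,0,0.1],[0,0,0],1],[[0,0,0],[0,0,0],1],[[0,0,0],[0,0,0],1],[[0,0,0],[0,0,0],1],[[0,0,0],[0,0,0],1],[[0,0,0],[0,0,0],1]]'

```text
time: 16.38
tcp_pos: [0.5197, -0.1047, 0.0875]
tool_rot: [0.0, 0.791, 0.612, 0.0]
ft_force: [-0.9, 1.2, 3.7]
width: 0.0003
```

Request:
drive_tool --motion '[[[0,0,0.1],[0,0,0],1],[[0,0,0.1],[0,0,0],1],[[0,0,0],[0,0,0],1],[[0,0,0],[0,0,0],1],[[0,0,0],[0,0,0],1],[[0,0,0],[0,0,0],1],[[0,0,0],[0,0,0],1],[[0,0,0],[0,0,0],1]]'

```text
time: 17.05
tcp_pos: [0.5198, -0.1048, 0.086]
tool_rot: [0.0, 0.791, 0.612, 0.0]
ft_force: [-2.1, 1.3, 8.6]
width: 0.0002
```

Request:
drive_tool --motion '[[[0,0,0.05],[0,0,0],1],[[0,0,0],[0,0,0],1],[[0,0,0],[0,0,0],1],[[0,0,0],[0,0,0],1],[[0,0,0],[0,0,0],1],[[0,0,0],[0,0,0],1],[[0,0,0],[0,0,0],1],[[0,0,0],[0,0,0],1]]'

```text
time: 17.72
tcp_pos: [0.5198, -0.1047, 0.0859]
tool_rot: [0.0, 0.791, 0.612, 0.0]
ft_force: [-2.2, 0.9, 12.2]
width: 0.0
```

```bash
python3 - <<'E'
from h import *
s,w=shot('wrist','w16.png')
print(s['time'],s['tcp_pos'],s['ft_force'],s['moment'])
s,w2=shot('side','side16.png')
a=cv2.imread('pics/side14.png')[225:255,315:350];b=w2[225:255,315:350]
cv2.imwrite('pics/cmp3.png',np.hstack([cv2.resize(w[190:310,270:370],None,fx=4,fy=4)]+[cv2.resize(x,(200,480)) for x in (a,b)]))
E
```

```text
17.7167 [ 0.5198 -0.1047  0.0859] [-2.2119  0.9423 12.1717] [0.2249 0.627  0.0033]
```

View pics/cmp3.png

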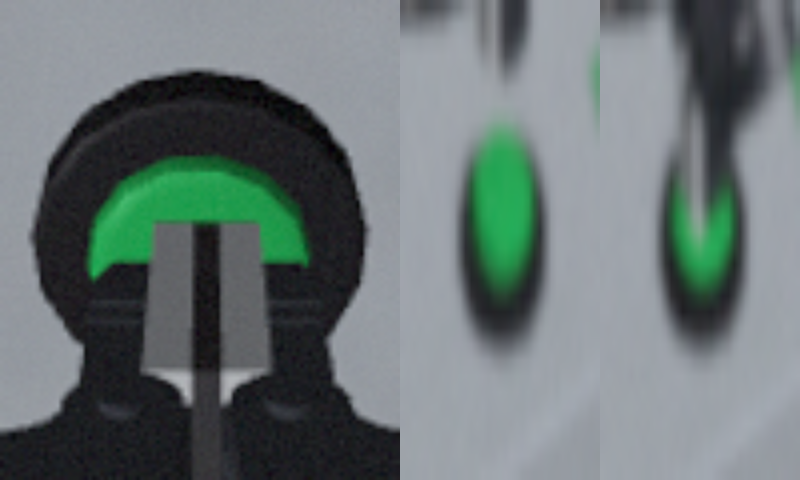

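The stop is firm: z stays at 0.0859 while the force rises to 12 N. The tips sit on the green disc, clear of the housing, and its side is nearly sunk. Releasing now.

Request:
drive_tool --motion '[[[0,0,-0.3],[0,0,0],1],[[0,0,-0.5],[0,0,0],1],[[0,0,-1],[0,0,0],1],[[0,0,-2],[0,0,0],1],[[0,0,-3],[0,0,0],1],[[0,0,-3],[0,0,0],1],[[0,0,-3],[0,0,0],1],[[0,0,0],[0,0,0],1]]'

```text
time: 18.48
tcp_pos: [0.5229, -0.1056, 0.2191]
tool_rot: [0.004, 0.791, 0.612, 0.003]
ft_force: [0.2, -1.4, -0.3]
width: -0.0002
```

Request:
drive_tool --motion '[[[-1.5,0,0],[0,0,0],1],[[-1,0,0],[0,0,0],1],[[0,0,0],[0,0,0],1],[[0,0,0],[0,0,0],1],[[0,0,0],[0,0,0],1],[[0,0,0],[0,0,0],1],[[0,0,0],[0,0,0],1],[[0,0,0],[0,0,0],1]]'

```text
time: 19.15
tcp_pos: [0.5132, -0.1285, 0.2126]
tool_rot: [-0.0, 0.79, 0.613, -0.0]
ft_force: [0.2, 0.3, 0.9]
width: 0.0001
```

```bash
python3 - <<'E'
from h import *
s,w=shot('wrist','w17.png')
print(s['time'],s['tcp_pos'],s['ft_force'],s['moment'])
s,w2=shot('side','side17.png')
cv2.imwrite('pics/side17z.png',cv2.resize(w2[170:290,260:400],None,fx=5,fy=5,interpolation=cv2.INTER_CUBIC))
E
```

```text
19.15 [ 0.5132 -0.1285  0.2126] [0.201  0.2794 0.9323] [-0.0146  0.019   0.0066]
```

View pics/w17.png

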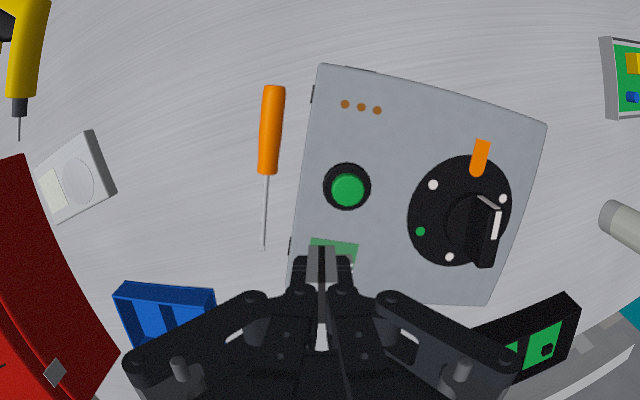

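View pics/side17z.png

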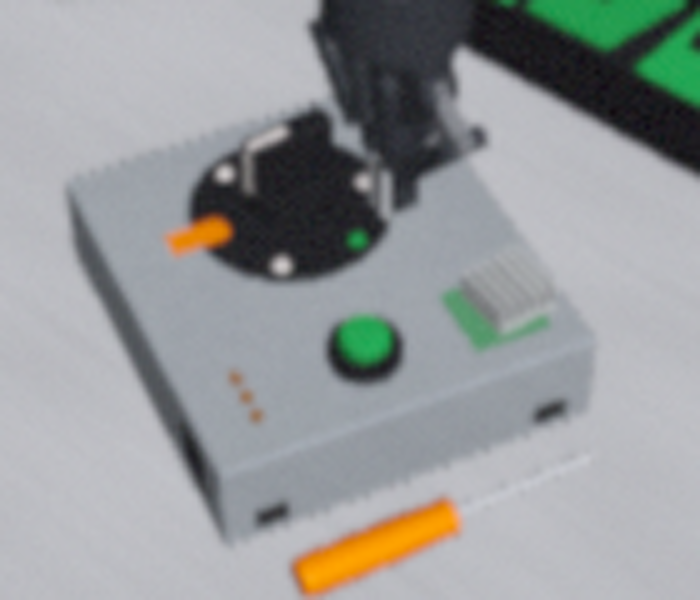

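The pictures show the button up again at (348,189) in the wrist view, the knob just past orange, and the heatsink and screwdriver where they were. The arm is clear, so I'm handing in.

```bash
python3 - <<'E'
from h import *
print(ticket.job_done())
E
```

```text
the job is handed in; nothing more can be done
None
```

I switched the tester to its orange channel, pressed and released the start button, and handed the job in. No verdict was reported; the last camera reading came at 19.15 s of the 72 s allowed.

- **Selector:** It started at about 1.37 rad, resting between notches. I pressed it to about 7–8.5 mm (estimated from about 9 N of spring force) and turned it counterclockwise, the shorter way, to about 0.5 rad. With the jaws slack I then swept slowly until it sprang up at about -0.16 rad.
- **Lock check:** Turning a little further raised the moment to about 0.57 N m and the knob barely moved. Both the wrist and the side view showed the knob sprung up.
- **Start button:** It went down to a firm stop at 12 N, well under the 25 N limit, and came back up. I inferred full travel from that stop, since I had no direct reading. Contact came at a height of about 90.5 mm, a few millimetres above my camera estimate of 83–87 mm, and the stop was at 85.9 mm.
- **Last pictures:** The button was up, the knob was still in its notch and the arm was clear of everything. The heatsink and screwdriver looked unmoved. I did not measure the other loose items, but the arm never went near them.

One check disagreed: before gripping, the pointer seen from the wrist camera looked sprung up, but the pressing force and later pictures showed it was resting about 5 mm down.

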